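# Seat the mask carrier and throw the two-stage vacuum lever

## Task

With the fingertips, push the black mask carrier along its guide rails until it sits fully home against the far stop of the nest, and only then push the vacuum lever on the grey valve box past its first detent (half vacuum) all the way to its second stop (full vacuum). Only push: do not grip the lever knob or the carrier's post, and do not lift or tip the carrier. Leave the bottle, the jar and the wand where they are.

Things in the scene. Friction and masses are not known exactly. Their poses are not given: they have to be found in the camera images.
- nest: Fixed metal nest: plate 12 mm thick, x -120 to +110, y +-85 mm; two rails along x (inner faces y = +-62.5 mm, tops 24 mm above the bench, x -80 to +90), stop bar at the far end (near face x = +85 mm, top 34 mm high). Origin on the bench plane. +x (away from the robot, yaw up to 0.3 rad) is the way home; near end open. Home: carrier origin at x = +30 mm here. Left or right of the valve.
- carrier: Loose black slab 110 (x) x 120 (y) x 16 mm high with a greenish glass plate in its top, 0.17 to 0.34 kg, on the nest's plate between the rails (5 mm play in all). Origin: centre of its underside, 12 mm above the bench; axes as the nest's. Starts 20 to 55 mm short of the stop; slides with 2 to 6 N.
- carrier_edge (a point): Middle of the carrier's near upright face (55 mm towards -x from its centre, at mid height of the slab, 20 mm above the bench): the place to push.
- carrier_post (a point): Middle of the carrier's upright grey grip post, 14 mm in diameter, 25 mm high above the slab, 43 mm towards -x from the carrier's centre; its top is 41 mm above the carrier's underside. Not to be gripped.
- valve: Fixed grey valve box, x -75 to +65, y +-75 mm, 45 mm high; the lever turns on its top. Origin on the bench plane. Its -x side looks roughly to the robot (yaw up to 0.5 rad). A black arc on its top shows the knob's path, with three marks just outside it: start, first detent, second stop.
- lever_pivot (a point): Point on the lever's vertical pivot axis, on the valve box's top (35 mm towards +x from the box origin, 45 mm above the bench). Axes as the box's.
- lever_knob (a point): Axis of the lever's upright black knob, 16 mm in diameter, top 92 mm above the bench; this point is 72 mm above the bench and 80 mm from the pivot axis. The steel arm below is 14 mm wide, its top 54 mm above the bench. The box top around the knob is clear.
- lever (a joint): Lever angle q, rad, anticlockwise from above: starts near 0; first detent 0.5; second, hard stop 1.0. From the pivot the knob lies towards (-cos(q-0.5), -sin(q-0.5)) in the box's x, y: it sweeps from the +y to the -y side along the box's -x side. Springs hold it at 0, 0.5, 1.0: leaving 0 or 0.5 takes about 6 N at the knob; let go past about 0.8 it snaps on to 1.0.
- bottle: Loose white bottle, 56 mm in diameter, 100 mm high, bystander. Origin at the centre of its underside.
- jar: Loose amber jar, 54 mm in diameter, 70 mm high, bystander. Origin at the centre of its underside.
- wand: Loose pale vacuum wand lying across (along its y axis), 155 mm long, 22 mm wide, 16 mm high, bystander. Origin at bench level, about its middle.
Things that resemble listed ones, but are neither listed nor needed, are in the scene too. What is meant by the valve is not orange, and is the larger of those in its own colour.

How it is judged (in metres and radians):
On the way, in this order (a step that is already met when the one before it is completed fails the run):
1. the carrier sits home against the far stop (x of carrier in the frame of nest above 0.0265 m and z of carrier in the frame of nest below 0.0145 m and angle between carrier's own z axis and vertical below 0.05 rad), for 0.2 s.
2. the lever is past its first detent and at the second stop (value of joint lever above 0.94 rad), for 0.2 s.
At the end, for the whole second after the job is handed in: The carrier lies flat in the nest within 3.5 mm of the far stop, at rest, and the lever is within 0.06 rad of its second stop (1.0) (all of step 1 and value of joint lever above 0.94 rad and linear speed of carrier below 0.01 m/s); the robot touches nothing.
It fails at once if the carrier is lifted or tipped (z of carrier in the frame of nest above 0.02 m or angle between carrier's own z axis and vertical above 0.12 rad).
It fails at once if the lever knob is pinched between the fingers (horizontal distance between lever_knob and the grasp point below 0.006 m and distance between lever_knob and the grasp point below 0.028 m and contact force between the fingers and lever above 1 N).
It fails at once if the carrier's post is pinched between the fingers (horizontal distance between carrier_post and the grasp point below 0.006 m and distance between carrier_post and the grasp point below 0.028 m and contact force between the fingers and carrier above 1 N).
It fails at once if the bottle, the jar or the wand is moved more than 20 mm or tipped (distance of any of bottle, jar, wand from where it was at the start of the episode above 0.02 m or angle between any of bottle, jar, wand's own z axis and vertical above 0.3 rad).
It also fails if it takes over 46 s, if anything falls off the work surface, if the arm or the gripper's body presses on something with over 40 N, if the wrist force passes 120 N, or if a joint passes its speed limit or range.

## Robot

A 6-joint arm with a two-finger parallel gripper is mounted at the origin on the work surface. World frame = base frame: x ahead of the robot, y to its left, z up, the work surface at z = 0. Lengths are in mm, angles in rad, forces in N, time in s.
With the tool pointing down it reaches from about 275 to 750 mm from the base axis. Payload 10.2 kg.
Tool frame: the origin (TCP) lies on the front face of the gripper's body, between the roots of the fingers; the fingertips stand 73 mm ahead of it and the grasp point (between the pads) lies 54 mm ahead of it; z points along the fingers, y is the direction in which the jaws open and shut (so a half turn about z gives the same grasp; the last joint's range is limited). The gripper opens to 85 mm and grips with 20 to 120 N. Pads are 22 mm wide; open, the fingers measure 114 mm over their backs; the gripper's body (76 mm by 85 mm) begins 54 mm behind the grasp point. The pads swing forward as they close: fully open they stand 13 mm farther back than shut.
Start: joints at [0.927, 0.313, 1.498, -0, 1.331, -0.223], TCP at [214.471, 479.201, 303.894] pointing down, gripper open.
Joint ranges: [-2.94, 2.94], [-0.97, 2.17], [0.19, 2.56], [-1.23, 4.37], [0.02, 3.11], [-2.88, 2.88]. Speed limits (rad/s): [2.39, 2.39, 3.01, 3.14, 3.14, 3.14].

## Interface

Orientations are given as a unit quaternion [w, x, y, z].
In Python, from rig import ctrl gives the robot as it stands.
- The arm moves only by the tool move_arm, never from a script. Its argument "series" is a list of rows, each a list of 3 entries, a list of its own where there are three numbers: the shift along the tool's x, y, z in mm, then the turn about the tool's z in degrees, then the opening, from 0 (shut) to 1 (fully open). In form: [[[tx, ty, tz], yaw, grip], ...]. A call has 1 to 10 rows; each row is the pose to reach, as a shift and turn from the pose commanded when the call began, along the tool's axes at that moment; what a row does not reach only later rows make up. A row lasts 1/8 s, in which the tool goes at most 62.5 mm and 10.7 degrees, less where a joint would pass 70% of its speed; a pose out of reach is approached as far as the arm can. A call with a gripper value outside its range is refused whole. The fingers move at their own pace and stop on an object; "force" is the grip in N (left out, the last holds). Time passes only in rows, so rows that repeat a pose let the fingers close. It gives the time, the measured TCP pose, the force and the opening at its end, in the units of the state.
- ctrl.sense(): the state, without advancing time (a new reading comes with each control period).
- ctrl.capture(name): name is "side" or "top"; returns (picture, depth): 384x512x3 uint8, red, green, blue; 384x512 float32, mm along the optical axis (not along the pixel's ray), 0 where there is no reading.
- ctrl.camera_model(name): a dict with "fov_y" (degrees; the focal length in pixels is half the picture's height over the tangent of half this angle, whatever the lens; pixels are square), "cx", "cy" (the principal point, pixels), "dist_coeffs" ([k1, k2, p1, p2, k3] as OpenCV has them; the pictures are not rectified), "rvec" (rotation vector, rad) and "tvec" (3), from world to camera coordinates, as OpenCV has them. Camera axes: x right, y down, z forward; pixel columns grow to the right and rows downward; lengths in mm; the calibration is good to about 2 mm. A picture is of the moment at which its call begins. camera_model takes no time and is no camera call.
- ctrl.finish_job(): hands the job in, once; it reports no verdict.
The state is a dict: "time_s": time; "joints": joint angles; "dq": joint speeds; "tau": joint torques, N m; "eef_pos": TCP position; "ee_rot": TCP orientation; "force": force on the tool from outside, world axes, zero at the start; "wrist_torque": the same for the moment, N m; "grip_width": opening from 0.0 (shut) to 1.0 (fully open).
Only numpy, scipy, OpenCV 4.12 (cv2) and the standard library are available. Lean on these libraries where they do the work, as an engineer would, in place of code of your own. Each camera call takes 0.05 s, during which the arm holds its last target.

## Working session

There is one attempt and no reset: what is moved stays moved. The work goes in short steps, Python scripts to look and compute and a tool call to move; the robot and the scene stay as the last step left them, time stands still between calls to the robot, and variables do not carry over. Pictures are saved under pics/ and viewed, and the job is handed in when it is done.

Besides the shell and the picture viewer there is one more tool, called after "Request:" as a command line: name --argument value ..., lists and objects as JSON in quotes. move_arm: Moves the arm, as the interface text tells. Its arguments: {"type":"object","properties":{"series":{"type":"array","items":{"type":"array"}},"force":{"type":"number"}},"required":["series"]}

```bash
mkdir -p pics; cat > h.py <<'E'
import numpy as np,cv2
from rig import ctrl
def cam(n):
    m=ctrl.camera_model(n); f=192/np.tan(np.radians(m["fov_y"])/2)
    K=np.array([[f,0,m["cx"]],[0,f,m["cy"]],[0,0,1]]);R=cv2.Rodrigues(np.array(m["rvec"],float))[0]
    return K,np.array(m["dist_coeffs"],float),R,np.array(m["tvec"],float).reshape(3)
def onplane(n,pts,z):
    K,d,R,t=cam(n);u=cv2.undistortPoints(np.array(pts,float).reshape(-1,1,2),K,d).reshape(-1,2)
    r=np.c_[u,np.ones(len(u))]@R; c=-R.T@t
    return c+r*((z-c[2])/r[:,2])[:,None]
def proj(n,P):
    K,d,R,t=cam(n);return cv2.projectPoints(np.array(P,float).reshape(-1,1,3),cv2.Rodrigues(R)[0],t,K,d)[0].reshape(-1,2)
def cloud(n,dep):
    K,d,R,t=cam(n);h,w=dep.shape;g=np.stack(np.meshgrid(np.arange(w),np.arange(h)),-1).reshape(-1,1,2).astype(float)
    u=cv2.undistortPoints(g,K,d).reshape(-1,2);p=np.c_[u,np.ones(len(u))]*dep.reshape(-1,1)
    return ((p-t)@R).reshape(h,w,3)
E
python3 - <<'E'
from h import *
for n in("top","side"):
    a,d=ctrl.capture(n);np.save(n+"0.npy",d);cv2.imwrite(f"pics/{n}0.png",a[:,:,::-1])
    K,_,R,t=cam(n);print(n,-R.T@t)
print(ctrl.sense())
E
```

```text
top [ 434.53648106   -9.70955722 1266.67143817]
side [ 398.40777012 -749.71220302  914.77827827]
{'time_s': 0.1, 'joints': array([ 9.26630385e-01,  3.13380381e-01,  1.49831618e+00,  1.42106082e-05,
        1.33099374e+00, -2.23409939e-01]), 'dq': array([ 1.50993511e-03, -1.59098165e-03, -2.46569430e-03, -1.02515631e-03,
        5.61618969e-04,  9.89697486e-06]), 'tau': array([ 1.79613609e-03, -4.12892783e+01, -2.60140353e+01, -1.27554490e-04,
        2.95489044e-03,  3.04519801e-05]), 'eef_pos': array([214.36793709, 479.09428623, 303.41616299]), 'ee_rot': array([-2.36939124e-04,  2.08831205e-01,  9.77951546e-01, -4.95092548e-04]), 'force': array([-0.25890042,  1.40614542,  0.15665099]), 'wrist_torque': array([-0.02872796,  0.00737484,  0.06048617]), 'grip_width': 1.0033628311364893}
```

View pics/top0.png

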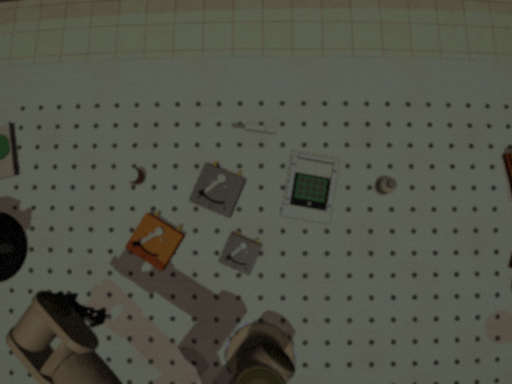

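View pics/side0.png

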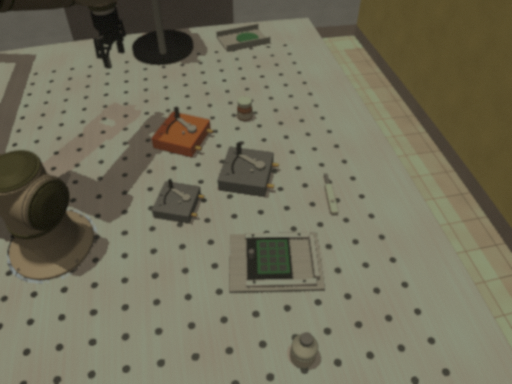

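```bash
python3 - <<'E'
import cv2,numpy as np
def crop(n,x0,x1,y0,y1,s,o):
    a=cv2.imread(f"pics/{n}.png")[y0:y1,x0:x1]
    a=cv2.resize(a,None,fx=s,fy=s,interpolation=cv2.INTER_CUBIC)
    a=np.clip(a.astype(float)*1.8,0,255).astype(np.uint8)
    for x in range((x0+9)//10*10,x1,10):
        cv2.putText(a,str(x),((x-x0)*s,8),0,.3,(0,0,255));cv2.line(a,((x-x0)*s,10),((x-x0)*s,15),(0,0,255))
    for y in range((y0+9)//10*10,y1,10):
        cv2.putText(a,str(y),(0,(y-y0)*s+3),0,.3,(0,0,255));cv2.line(a,(20,(y-y0)*s),(25,(y-y0)*s),(0,0,255))
    cv2.imwrite(f"pics/{o}.png",a)
crop("top0",275,345,145,225,7,"c1")
crop("top0",185,250,155,220,8,"c2")
crop("side0",210,335,135,300,3,"c3")
E
```

```text
(no output)
```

View pics/c1.png

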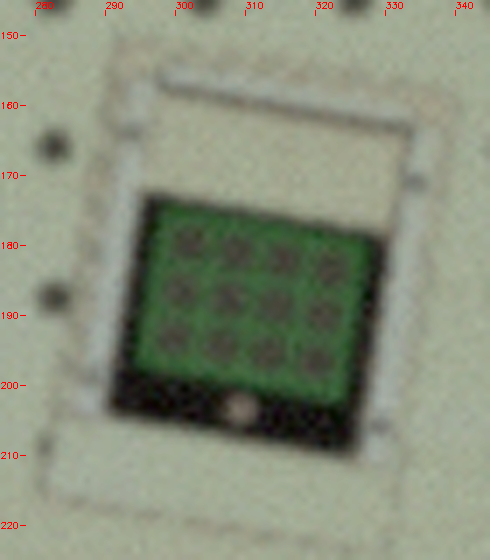

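View pics/c2.png

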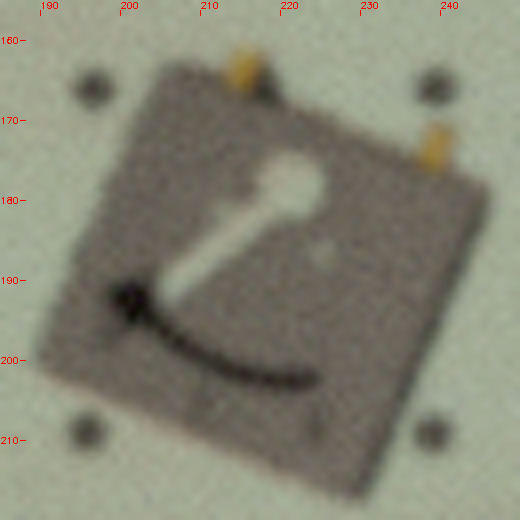

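View pics/c3.png

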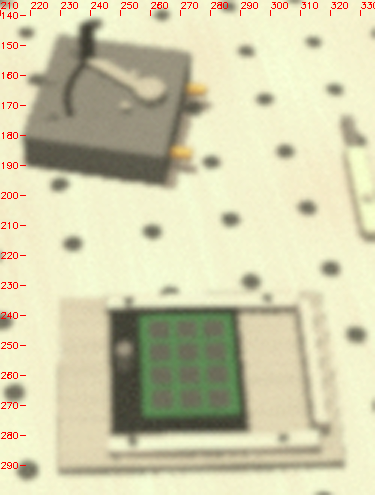

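```bash
python3 - <<'E'
from h import *
def show(l,p,z):
    q=onplane("top",p,z);print(l,q[:,:2].round(1).tolist());return q
c=show("carrier",[(296.1,172.6),(330.1,179),(325.9,209.7),(290.7,203.6)],28)
m=c.mean(0);f=(c[0]+c[1]-c[2]-c[3])[:2];l=(c[0]+c[3]-c[1]-c[2])[:2];print(m,np.arctan2(f[1],f[0]),np.arctan2(-l[0],l[1]),np.hypot(*f)/2,np.hypot(*l)/2)
s=show("stop34",[(298.6,158.1),(333.6,163.6)],34);d=(s[0]-s[1])[:2];yaw=np.arctan2(-d[0],d[1]);print(yaw)
u=np.array([np.cos(yaw),np.sin(yaw)]);print("carrier dist stop",(s.mean(0)[:2]-m[:2])@u-55)
show("nest12 near",[(280.5,216),(331,223.5)],12);show("post53",[(309,203.2)],53)
v=show("valve",[(205.6,162.8),(246.2,178.7),(229.5,216.5),(189.5,200.5)],45)
m=v.mean(0);f=(v[0]+v[1]-v[2]-v[3])[:2];l=(v[0]+v[3]-v[1]-v[2])[:2];print(m,np.arctan2(f[1],f[0]),np.arctan2(-l[0],l[1]),np.hypot(*f)/2,np.hypot(*l)/2)
show("pivot",[(221.3,178)],52);show("knob92",[(201.3,192)],92)
show("arcend",[(224,202.5)],45);
show("bottle",[(385.5,184)],90);show("jar",[(138,176)],60);show("wand",[(234,124),(275,131)],10)
for n in("top",):
    C=cloud(n,np.load(n+"0.npy"))
    for p in [(201,192),(200,191),(309,203),(308,203),(320,205),(310,190),(310,168),(315,160),(217,205),(240,250),(385,184),(139,176),(300,300)]:print(p,C[p[1],p[0]].round(1))
E
```

```text
carrier [[616.5, -118.8], [594.8, -233.5], [491.2, -217.7], [511.5, -100.0]]
[ 553.50352435 -167.50107523   28.        ] -0.1644863782508821 -0.17846857681046527 105.68951193298244 118.09020825722628
stop34 [[665.1, -127.2], [646.4, -245.2]]
-0.15649331292244123
carrier dist stop 48.92227210499253
nest12 near [[470.4, -66.4], [445.3, -237.1]]
post53 [[511.4, -158.2]]
valve [[647.3, 186.3], [593.3, 49.0], [467.2, 103.6], [519.9, 238.3]]
[556.94412365 144.30056557  45.        ] -0.3979062583648144 -0.3738235636781273 137.49594930323406 146.07046223407926
pivot [[594.7, 131.6]]
knob92 [[544.1, 191.0]]
arcend [[513.6, 122.4]]
bottle [[571.0, -401.2]]
jar [[600.7, 412.4]]
wand [[790.9, 94.7], [765.3, -48.5]]
(201, 192) [544.5 192.7  87.9]
(200, 191) [547.  194.6  95.8]
(309, 203) [ 512.  -158.2   53.7]
(308, 203) [ 512.2 -155.4   49.5]
(320, 205) [ 507.  -198.2   27.3]
(310, 190) [ 557.8 -165.6   24.6]
(310, 168) [ 634.7 -167.9   12.8]
(315, 160) [ 660.7 -184.1   22.6]
(217, 205) [505.1 145.5  46.2]
(240, 250) [356.7  68.8  33.3]
(385, 184) [ 572.7 -404.4   75.6]
(139, 176) [601.8 411.8  51.9]
(300, 300) [ 188.1 -132.3    2.4]
```

```bash
cat >> h.py <<'E'
from scipy.spatial.transform import Rotation as Ro
def togo(P,xang=None):
    s=ctrl.sense();q=s["ee_rot"];R=Ro.from_quat([q[1],q[2],q[3],q[0]]).as_matrix()
    d=R.T@(np.array(P)-s["eef_pos"]);a=np.degrees(np.arctan2(R[1,0],R[0,0]))
    print("at",s["eef_pos"].round(1),"xang",a.round(2),"shift",d.round(1),"turn",None if xang is None else round(-(((xang-a)+180)%360-180),1),"F",s["force"].round(1),"g",round(s["grip_width"],3),"t",s["time_s"])
E
python3 -c "
from h import *
togo([469,-152,220],170.9)"
```

```text
at [214.4 479.1 303.4] xang 155.89 shift [-490.2 -472.    83.8] turn -15.0 F [-0.3  1.4  0.2] g 1.003 t 0.1
```

Request:
move_arm --series '[[[-30,-30,0],-3,0],[[-75,-75,0],-8,0],[[-120,-115,0],-15,0],[[-165,-160,10],-15,0],[[-210,-202,20],-15,0],[[-255,-245,30],-15,0],[[-300,-290,40],-15,0],[[-345,-332,50],-15,0],[[-390,-375,60],-15,0],[[-430,-415,70],-15,0]]'

```text
time_s: 1.35
eef_pos: [437.8, -77.4, 233.5]
ee_rot: [0.0, 0.08, 0.997, 0.0]
force: [0.2, 0.2, 0.7]
grip_width: 0.002
```

Request:
move_arm --series '[[[-48,-20,5],0,0],[[-62,-45,10],0,0],[[-72,-53,14],0,0],[[-72,-53,14],0,0],[[-72,-53,14],0,0]]'

```text
time_s: 1.98
eef_pos: [499.8, -138.0, 220.1]
ee_rot: [-0.0, 0.079, 0.997, 0.0]
force: [-0.3, 0.5, 0.2]
grip_width: -0.005
```

```bash
python3 -c "
from h import *
togo([469,-152,90],170.9)"
```

```text
at [ 499.8 -138.   220.1] xang 170.94 shift [ 28.2 -18.7 130.1] turn 0.0 F [-0.3  0.5  0.2] g -0.005 t 1.975
```

Request:
move_arm --series '[[[28,-19,20],0,0],[[28,-19,60],0,0],[[28,-19,95],0,0],[[28,-19,112],0,0],[[28,-19,112],0,0],[[28,-19,112],0,0]]'

```text
time_s: 2.72
eef_pos: [469.8, -153.1, 109.0]
ee_rot: [0.001, 0.079, 0.997, -0.0]
force: [-0.4, -0.1, 0.0]
grip_width: 0.002
```

```bash
cat >> h.py <<'E'
def crop(n,a,x0,x1,y0,y1,s,o,marks=()):
    a=a[y0:y1,x0:x1,::-1]
    a=cv2.resize(a,None,fx=s,fy=s,interpolation=cv2.INTER_CUBIC)
    a=np.clip(a.astype(float)*1.8,0,255).astype(np.uint8)
    for x in range((x0+9)//10*10,x1,10):
        cv2.putText(a,str(x),((x-x0)*s,8),0,.3,(0,0,255))
    for y in range((y0+9)//10*10,y1,10):
        cv2.putText(a,str(y),(0,(y-y0)*s+3),0,.3,(0,0,255))
    for m in marks: cv2.circle(a,(int((m[0]-x0)*s),int((m[1]-y0)*s)),2,(255,0,255),-1)
    cv2.imwrite(f"pics/{o}.png",a)
E
python3 - <<'E'
from h import *
a,d=ctrl.capture("side");s=ctrl.sense();p=s["eef_pos"]
crop("side",a,195,335,190,300,5,"d1",proj("side",[p-[0,0,73],p-[0,0,54]]))
togo([469,-152,90],170.9)
E
```

```text
at [ 469.9 -153.2  109. ] xang 170.92 shift [ 1.1  1.1 19. ] turn 0.0 F [-0.7 -0.6  0.3] g 0.004 t 2.775
```

View pics/d1.png

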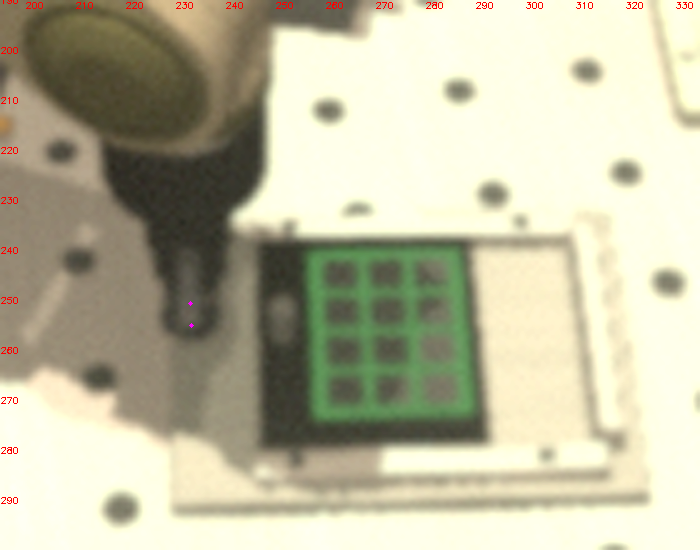

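Request:
move_arm --series '[[[0,1,8],0,0],[[0,1,14],0,0],[[0,1,18],0,0],[[0,1,18],0,0],[[-6,1,18],0,0],[[-10,1,18],0,0],[[-14,1,18],0,0],[[-14,1,18],0,0]]'

```text
time_s: 3.78
eef_pos: [483.7, -154.6, 89.9]
ee_rot: [0.0, 0.079, 0.997, -0.0]
force: [-0.6, 0.2, -0.4]
grip_width: 0.0
```

Request:
move_arm --series '[[[-4,0,0],0,0],[[-8,0,0],0,0],[[-12,0,0],0,0],[[-16,0,0],0,0],[[-20,0,0],0,0],[[-24,0,0],0,0],[[-28,0,0],0,0],[[-32,0,0],0,0],[[-36,0,0],0,0],[[-40,0,0],0,0]]'

```text
time_s: 5.03
eef_pos: [523.2, -160.9, 89.9]
ee_rot: [-0.0, 0.079, 0.997, 0.0]
force: [-1.9, 0.3, 1.4]
grip_width: -0.002
```

```bash
python3 - <<'E'
from h import *
a,d=ctrl.capture("side");s=ctrl.sense();p=s["eef_pos"]
crop("side",a,195,335,190,300,5,"d2",proj("side",[p-[0,0,73]]))
togo([469,-152,90],170.9)
E
```

```text
at [ 523.6 -161.    89.9] xang 170.89 shift [55.4  0.3 -0.1] turn -0.0 F [-0.2 -0.4  0.3] g 0.001 t 5.075
```

View pics/d2.png

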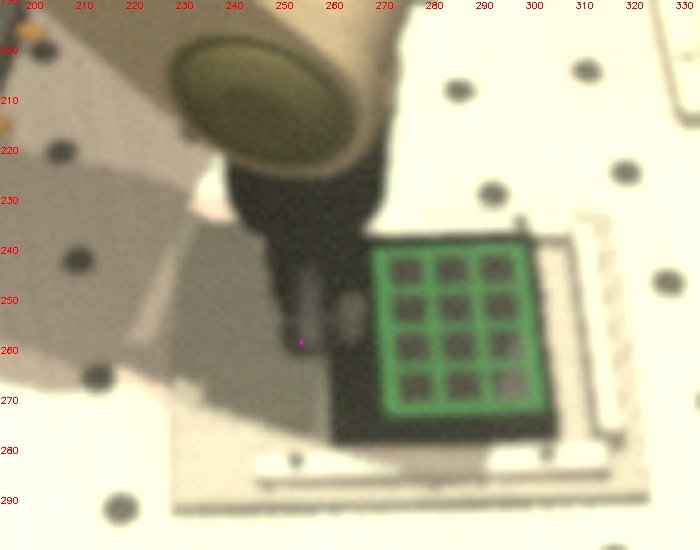

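Request:
move_arm --series '[[[-2,0,0],0,0],[[-4,0,0],0,0],[[-6,0,0],0,0],[[-8,0,0],0,0],[[-10,0,0],0,0],[[-12,0,0],0,0],[[-13,0,0],0,0],[[-14,0,0],0,0]]'

```text
time_s: 6.08
eef_pos: [536.8, -163.1, 89.9]
ee_rot: [0.0, 0.079, 0.997, 0.0]
force: [-1.8, -0.1, 1.1]
grip_width: 0.001
```

Request:
move_arm --series '[[[-1,0,0],0,0],[[-2,0,0],0,0]]'

```text
time_s: 6.32
eef_pos: [538.8, -163.4, 89.9]
ee_rot: [0.0, 0.079, 0.997, -0.0]
force: [-0.9, 0.2, 0.5]
grip_width: -0.001
```

Request:
move_arm --series '[[[-1,0,0],0,0],[[-2,0,0],0,0]]'

```text
time_s: 6.58
eef_pos: [540.8, -163.7, 89.9]
ee_rot: [-0.0, 0.079, 0.997, 0.0]
force: [-1.8, 0.5, -0.3]
grip_width: -0.007
```

Request:
move_arm --series '[[[-1,0,0],0,0],[[-2,0,0],0,0]]'

```text
time_s: 6.82
eef_pos: [541.4, -163.6, 89.8]
ee_rot: [-0.002, 0.079, 0.997, 0.001]
force: [-14.2, 1.8, 9.5]
grip_width: 0.0
```

Request:
move_arm --series '[[[-1,0,0],0,0],[[-2,0,0],0,0]]'

```text
time_s: 7.08
eef_pos: [542.0, -163.5, 89.8]
ee_rot: [-0.005, 0.079, 0.997, 0.001]
force: [-24.1, 2.8, 17.5]
grip_width: -0.001
```

Request:
move_arm --series '[[[0,0,0],0,0],[[0,0,0],0,0],[[4,0,0],0,0],[[8,0,0],0,0],[[20,0,0],0,0],[[40,0,-10],0,0],[[60,0,-50],0,0],[[100,0,-90],0,0],[[150,0,-90],0,0],[[150,0,-90],0,0]]'

```text
time_s: 8.32
eef_pos: [394.6, -139.8, 180.1]
ee_rot: [-0.0, 0.08, 0.997, 0.0]
force: [0.8, -0.2, -0.6]
grip_width: -0.002
```

```bash
python3 - <<'E'
from h import *
a,d=ctrl.capture("side");b,_=ctrl.capture("top")
crop("side",a,220,335,220,300,6,"d3")
crop("top",b,275,345,145,225,7,"d4")
togo([569,263,190])
E
```

```text
at [ 397.1 -141.   180.4] xang 170.86 shift [-105.6  426.2   -9.8] turn None F [-0.3 -0.4 -0.8] g -0.0 t 8.425
```

View pics/d3.png

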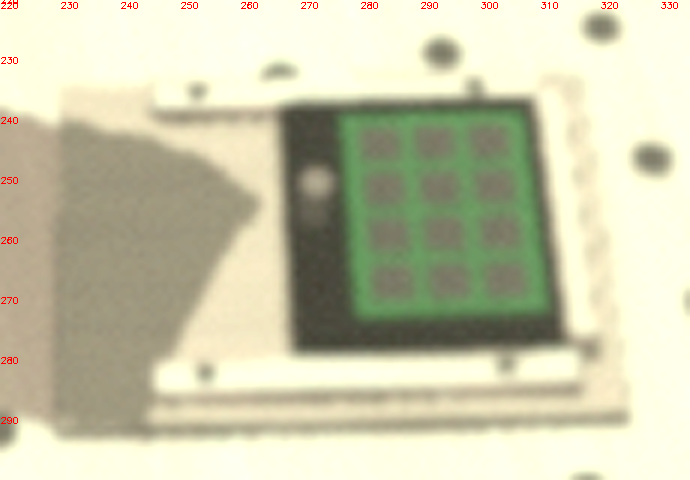

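View pics/d4.png

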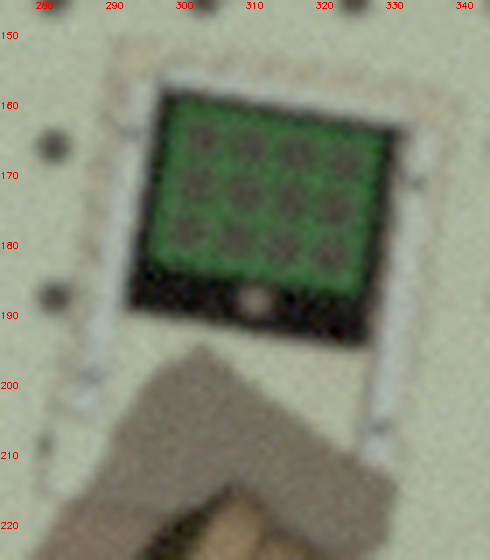

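```bash
python3 -c "
from h import *
togo([563,239,230],158)"
```

```text
at [ 397.1 -141.   180.4] xang 170.86 shift [-103.6  401.5  -49.8] turn 12.9 F [-0.3 -0.4 -0.8] g -0.0 t 8.425
```

Request:
move_arm --series '[[[0,0,-25],0,0],[[0,20,-50],0,0],[[-12,60,-50],5,0],[[-25,110,-50],12.9,0],[[-38,160,-50],12.9,0],[[-51,210,-50],12.9,0],[[-64,260,-50],12.9,0],[[-77,310,-50],12.9,0],[[-90,360,-50],12.9,0],[[-104,402,-50],12.9,0]]'

```text
time_s: 9.68
eef_pos: [564.1, 242.5, 229.4]
ee_rot: [0.0, 0.19, 0.982, 0.0]
force: [1.0, -0.6, 0.8]
grip_width: -0.001
```

Request:
move_arm --series '[[[0,0,0],0,0],[[0,0,0],0,0]]'

```text
time_s: 9.93
eef_pos: [563.1, 239.9, 229.3]
ee_rot: [-0.0, 0.191, 0.982, -0.0]
force: [0.2, -0.6, 1.0]
grip_width: -0.0
```

```bash
python3 -c "
from h import *
togo([562,234,135],158)"
```

```text
at [563.1 239.9 229.3] xang 158.01 shift [-1.2 -5.8 94.3] turn 0.0 F [ 0.2 -0.6  1. ] g -0.0 t 9.925
```

Request:
move_arm --series '[[[-1,-3,30],0,0],[[-1,-6,65],0,0],[[-1,-6,94],0,0],[[-1,-6,94],0,0],[[-1,-6,94],0,0]]'

```text
time_s: 10.55
eef_pos: [562.2, 233.6, 137.4]
ee_rot: [0.001, 0.191, 0.982, 0.0]
force: [-0.3, -0.7, 0.4]
grip_width: 0.001
```

```bash
python3 - <<'E'
from h import *
a,d=ctrl.capture("side");s=ctrl.sense();p=s["eef_pos"]
crop("side",a,200,310,90,210,5,"e1",proj("side",[p-[0,0,73],[544,191.5,72],[515,121,72]]))
togo([562,234,135],158)
E
```

```text
at [562.3 233.8 137.6] xang 157.96 shift [0.4 0.1 2.6] turn -0.0 F [-0.1  0.  -0.2] g 0.001 t 10.6
```

View pics/e1.png

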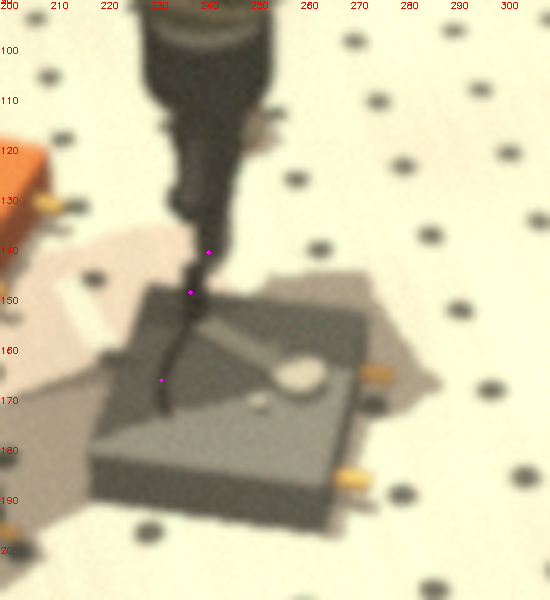

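Request:
move_arm --series '[[[0,-8,2],0,0],[[0,-15,2],0,0],[[0,-20,2],0,0],[[0,-22,2],0,0],[[0,-24,2],0,0],[[0,-25,2],0,0]]'

```text
time_s: 11.35
eef_pos: [552.0, 211.5, 134.0]
ee_rot: [-0.0, 0.191, 0.982, 0.001]
force: [-2.1, 7.9, 1.8]
grip_width: -0.002
```

Request:
move_arm --series '[[[2,-4,0],0,0],[[3.5,-7.5,0],0,0],[[5,-11,0],0,0],[[6,-15,0],0,0],[[7.5,-19,0],0,0],[[8,-22.5,0],0,0],[[9,-26.5,0],0,0],[[9.5,-30.5,0],0,0],[[9.5,-34.5,0],0,0],[[10,-38.5,0],0,0]]'

```text
time_s: 12.6
eef_pos: [528.6, 178.7, 134.0]
ee_rot: [0.0, 0.191, 0.982, 0.0]
force: [1.8, 3.6, -1.8]
grip_width: -0.003
```

```bash
python3 - <<'E'
from h import *
a,d=ctrl.capture("side");s=ctrl.sense();p=s["eef_pos"]
crop("side",a,200,310,90,210,5,"e2",proj("side",[p-[0,0,73],[520.5,160.5,72],[515,121,72]]))
togo([562,234,135],158)
E
```

```text
at [528.5 178.4 134. ] xang 157.97 shift [-10.2  64.1  -1. ] turn -0.0 F [ 1.8  0.8 -1.1] g -0.003 t 12.65
```

View pics/e2.png

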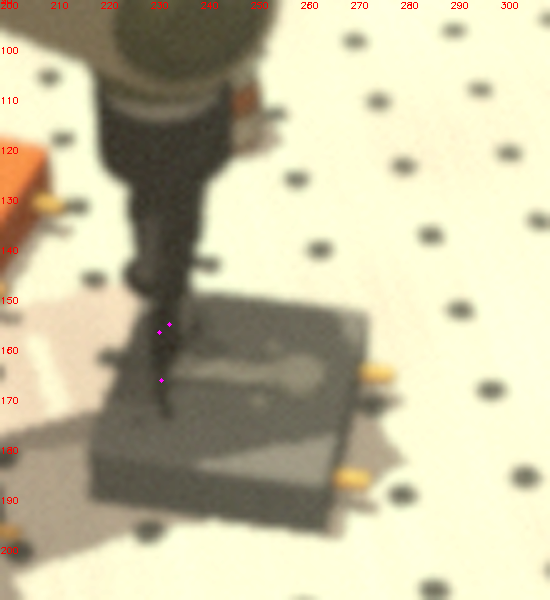

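Request:
move_arm --series '[[[0,-4,0],0,0],[[-0.5,-8,0],0,0],[[-1,-12,0],0,0],[[-1.5,-16,0],0,0],[[-2.5,-20,0],0,0],[[-3.5,-24,0],0,0],[[-5,-28,0],0,0],[[-6.5,-32,0],0,0],[[-8,-35,0],0,0],[[-9.5,-38,0],0,0]]'

```text
time_s: 13.9
eef_pos: [522.7, 142.0, 133.9]
ee_rot: [-0.001, 0.192, 0.981, 0.003]
force: [-1.4, 28.8, 1.0]
grip_width: 0.0
```

Request:
move_arm --series '[[[-1,-1.5,0],0,0],[[-1.5,-3,0],0,0],[[-1.5,-3,0],0,0]]'

```text
time_s: 14.28
eef_pos: [522.7, 141.5, 134.0]
ee_rot: [-0.001, 0.191, 0.982, 0.005]
force: [-0.3, 37.0, -0.1]
grip_width: -0.001
```

```bash
python3 - <<'E'
from h import *
a,d=ctrl.capture("side");s=ctrl.sense();p=s["eef_pos"]
crop("side",a,200,310,90,210,5,"e3",proj("side",[p-[0,0,73],[515,121,72]]))
togo([562,234,135],158)
E
```

```text
at [522.7 141.5 134. ] xang 157.94 shift [-1.700e+00  1.005e+02 -1.000e-01] turn -0.1 F [-0.1 37.5 -0.6] g -0.005 t 14.325
```

View pics/e3.png

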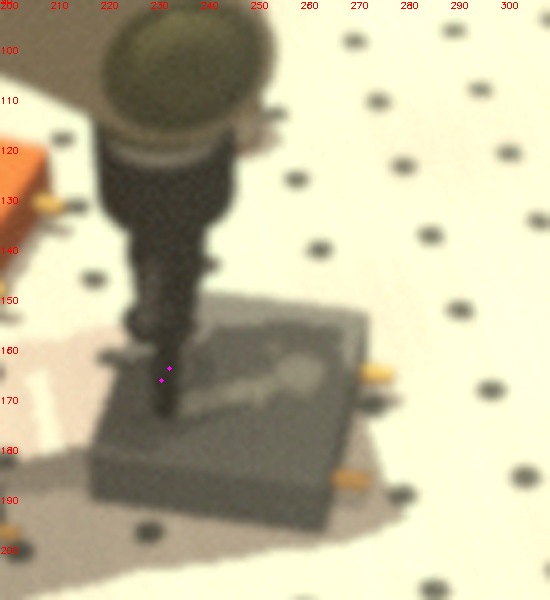

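Request:
move_arm --series '[[[0,4,0],0,0],[[0,10,0],0,0],[[0,25,0],0,0],[[0,40,-10],0,0],[[0,45,-60],0,0],[[20,45,-110],0,0],[[60,80,-110],0,0],[[90,130,-110],0,0],[[120,160,-110],0,0],[[120,160,-110],0,0]]'

```text
time_s: 15.58
eef_pos: [470.9, 332.7, 244.5]
ee_rot: [0.0, 0.189, 0.982, 0.0]
force: [0.4, -0.3, -0.1]
grip_width: -0.004
```

Request:
move_arm --series '[[[0,0,0],0,0],[[0,0,0],0,0],[[0,0,0],0,0]]'

```text
time_s: 15.95
eef_pos: [472.5, 329.3, 244.0]
ee_rot: [0.0, 0.192, 0.981, 0.0]
force: [0.1, -0.6, 0.3]
grip_width: -0.002
```

```bash
python3 - <<'E'
from h import *
a,d=ctrl.capture("side");b,_=ctrl.capture("top")
crop("side",a,200,335,130,300,3,"f1",proj("side",[[515,121,72]]))
crop("top",b,180,345,140,225,4,"f2",proj("top",[[515,121,92]]))
togo([562,234,135],158)
E
```

```text
at [472.3 329.5 244. ] xang 157.94 shift [-119.   -54.9  109. ] turn -0.1 F [-0.5 -0.   0.6] g 0.002 t 16.05
```

View pics/f1.png

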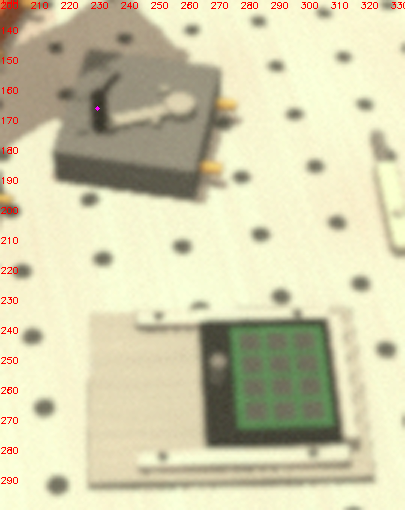

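View pics/f2.png

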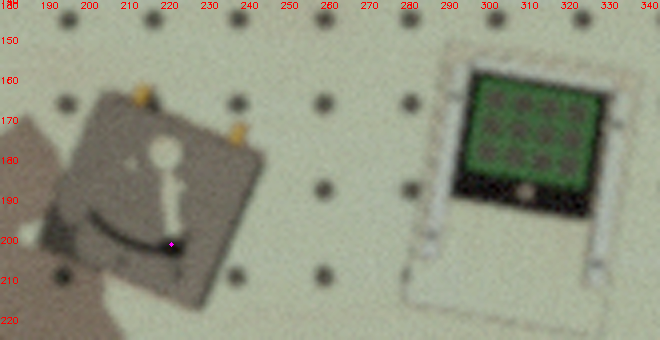

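The pictures show the knob at the end of its arc, at side pixel (229,165) and top pixel (221,201), where the second stop should be. The carrier is flush against the stop bar, with no gap in either view. I'm handing in.

```bash
python3 -c "
from h import *
print(ctrl.finish_job())"
```

```text
the job is handed in; nothing more can be done
None
```

I pushed the carrier home with shut fingertips on its near face, about 48 mm. The push force rose to about 24 N at the stop. After backing off, both camera views showed no gap to the stop bar.

I then pushed the lever knob along its arc, past the first detent to the hard stop, where I felt about 37 N. I backed the fingers away and raised the arm clear. The last pictures show the knob at the predicted second-stop position and the carrier still flush.

No check failed or disagreed. I stayed well clear of the bottle, jar and wand, but did not re-measure where they stood at the end. I handed the job in at about 16 s of the 46 s allowed.

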